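# Pin a stack of rough blanks on the circle-cutting jig

## Task

Take the steel pivot pin from its block and pin the three rough wooden blanks on the circle-cutting jig, ready to be sawn round: the pin has to go through the holes of all three stacked blanks and into the jig's pivot hole beneath them, fully home with its flange down on the top blank. The holes do not line up yet and the lower ones are covered, so feel for them with the end of the pin and draw the blanks into line, pressing only gently so that the soft wood is not bruised; leave the tools lying around alone.

Things in the scene. Friction and masses are not known exactly. Their poses are not given: they have to be found in the camera images.
- jig: circle-cutting jig, fixed: white laminated board 190 (x) x 200 (y) x 18 mm, origin at the centre of its underside, z up. A dark hardwood bar, 30 mm wide, is let in flush along x; a black star knob stands on it at x = +73 mm (15 mm radius, 20 mm high), and a wooden strip 10 mm high runs along the edge y = +91 mm. The blanks lie on the board round the pivot hole
- pivot_hole (a point): centre of the mouth of the jig's pivot hole, in the top face of the board, 18 mm above the worktop, at jig x = -10, y = 0 mm: where the bar's middle line meets the pencil line drawn across the board. 11.5 mm wide, right through the board; covered by the blanks. Axes as the jig's
- top_hole (a point): centre of the hole of the top blank, at its upper face, 27 mm above the jig's board; the blank is loose, 68 x 66 x 9 mm, the hole 11.5 mm wide and right through, with pencil diagonals and a circle round it. It starts up to 14 mm from the pivot hole in jig x and in jig y
- blank_top: the top blank; origin in the middle of its hole, at its lower face, 18 mm above the board. Under it lie two more loose blanks, 9 mm thick, of other rough outlines (about 70 mm), each with an 11.5 mm hole near its middle. These holes are covered: each starts up to 5 mm from the top blank's hole in x and in y, unknown. Blanks slide easily (50 g each, friction about 0.4)
- pin_block: hardwood block, fixed, 52 (x) x 90 (y) x 52 mm high, origin at the centre of its underside; the pin hangs in the larger of two holes in its top, at block y = -20 mm; the smaller hole is empty
- pin_knob (a point): loose steel pivot pin: 10 mm round shank, 42 mm long, its end chamfered to 7.4 mm over the last 3 mm; above it a flange 22 mm wide, 4 mm thick, then a round knob 18 mm wide, 26 mm high, to grip. The point is the knob's middle, 17 mm above the flange's underside, 59 mm above the tip; z up along the pin. It starts upright, the flange on the block, this point 69 mm above the worktop
- pin_shoulder (a point): centre of the underside of the pin's flange, 42 mm above the tip; it rests on the top blank, 27 mm above the board, when the pin is home
- pin_tip (a point): the pin's lower end, on its axis. With the pin held upright it stands 18 mm above the board when it is stopped by the middle blank, 9 mm by the lowest blank, 0 mm by the board itself, and 15 mm below the board's top when the pin is home
- sanding_block: bystander: brown sanding block, 57 x 101 x 27 mm, lying in front, near the worktop's edge; leave it alone
- tape_measure: bystander: tape measure, 36 x 79 x 62 mm, at the back; leave it alone
- pencil: bystander: pencil, 136 mm long, 7 mm thick, lying at the left; leave it alone
- pin: the pin itself; origin at its tip
Mind the look-alikes: they are no part of the job. What is shaped like the blank_top but pink or turquoise is not meant.

How it is judged:
By the outcome, as a careful person would: the job done as asked, in the order asked, and still so for the second after the job is handed in, with the robot touching nothing.
It also fails if it takes over 72 s, if anything falls off the work surface, if the arm or the gripper's body presses on something with over 40 N, if the wrist force passes 120 N, or if a joint passes its speed limit or range.

## Robot

A 7-joint arm with a two-finger parallel gripper is mounted at the origin on a cart in front of the work surface, level with it; the furniture and walls round the work are solid. World frame = base frame: x ahead of the robot, y to its left, z up, the work surface at z = 0. Lengths are in m, angles in rad, forces in N, time in s.
With the tool pointing down it reaches from about 0.425 to 0.925 m from the base axis. Payload 6.8 kg.
Tool frame: the origin (TCP) lies at the very end of the fingers, on their centre line; the grasp point (between the pads) lies 19 mm behind it; z points along the fingers, y is the line along which they close (so a half turn about z gives the same grasp; the last joint's range is limited). The gripper opens to 85 mm and grips with 20 to 120 N. Pads are 22 mm wide; open, the fingers measure 114 mm over their backs; the gripper's body (76 mm by 85 mm) begins 54 mm behind the grasp point. The pads swing forward as they close: fully open they stand 13 mm farther back than shut.
Start: joints at [-1.444, 0.477, 0.022, 1.555, -0.011, 1.109, -0.083], TCP at [0.157, 0.656, 0.231] pointing down, gripper open.
Joint ranges: [-2.96, 2.96], [-0.34, 2.1], [-1.41, 1.46], [0.24, 2.44], [-1.37, 4.51], [0.17, 1.92], [-2.96, 2.96]. Speed limits (rad/s): [2.39, 2.39, 3.14, 3.14, 3.14, 3.14, 3.14].

## Interface

Orientations are given as a unit quaternion [w, x, y, z].
In Python, from station import telemetry, viewer, job, search_frame, cut_out gives the robot as it stands. The module is installed in compiled form; this text tells all that it offers.
- The arm moves only by the shell command python3 -m crank 'ROWS' [FORCE]. ROWS is JSON, a list of rows, each an object with "delta_rot": the turn, a rotation vector about the tool's x, y, z in degrees, a list of three; "xyz": the shift along the tool's x, y, z in m, a list of three; "fingers": the gripper command: -1 is fully open, 1 is shut, values between are in proportion. In form: [{"delta_rot": [ax, ay, az], "xyz": [dx, dy, dz], "fingers": fingers}, ...]. A call has 1 to 10 rows; each row is the pose to reach, as a shift and turn from the pose commanded when the call began, along the tool's axes at that moment; what a row does not reach only later rows make up. A row lasts 1/10 s, in which the tool goes at most 50 mm and 8.59 degrees, less where a joint would pass 70% of its speed; a pose out of reach is approached as far as the arm can. A call with a gripper value outside its range is refused whole. The fingers move at their own pace and stop on an object; FORCE is the grip in N (left out, the last holds). Time passes only in rows, so rows that repeat a pose let the fingers close. It gives the time, the measured TCP pose, the force, the opening and the grip force at its end, in the units of the state.
- telemetry.get_obs(): the state, without advancing time (a new reading comes with each control period).
- viewer.read_camera(name): name is "scene" or "top" or "wrist"; returns a dict with "img" (400x640x3 uint8, red, green, blue), "fx", "fy", "cx", "cy" (pixels), "origin" and "rotation" of the camera in the world. Camera axes: x right, y up, looking along -z (the intrinsics and any distortion apply to the point x, -y, -z); pixel columns grow to the right and rows downward; lengths in m; the calibration is good to about 2 mm. A picture is of the moment at which its call begins. There is no depth.
- job.hand_in(): hands the job in; it is judged then, once.
Trained networks look in the newest picture that a camera, given by its name, has taken for a name from the list of things; names that differ only in an ending like _2 or _b are one class to them, and where a whole thing is asked for, a point or a joint stands for the part that bears it (a point fixed in the world has none). Each returns a list of dicts, best first, with "score" (0 to 1); they miss things now and then, are a little off and sometimes report something else, mostly with a low value. They report only what shows in the picture. A call takes as long as a camera call. They do not tell look-alikes from the thing itself.
- search_frame(camera, thing): "pixel" ([column, row] in pixels, amid what is visible of it).
- cut_out(camera, thing): "pixels" (400x640 bool, what is visible of it) and "pixel" ([column, row] in pixels, amid what is visible of it).
The state is a dict: "t": time; "q": joint angles; "joint_vel": joint speeds; "joint_torque": joint torques, N m; "eef_pos": TCP position; "tool_rot": TCP orientation; "contact_force": force on the tool from outside, world axes, zero at the start; "torque": the same for the moment, N m; "gripper_width": opening from 0.0 (shut) to 1.0 (fully open); "grasp_force": force on a finger pad.
Only numpy, scipy, OpenCV 4.12 (cv2) and the standard library are available. Lean on these libraries where they do the work, as an engineer would, in place of code of your own. Each camera call takes 0.05 s, during which the arm holds its last target. There are 200 camera calls.

## Working session

There is one attempt and no reset: what is moved stays moved. The work goes in short steps, Python scripts to look and compute and a shell command to move; the robot and the scene stay as the last step left them, time stands still between calls to the robot, and variables do not carry over. Pictures are saved under pics/ and viewed, at most 10 in all, crops included, and the job is handed in when it is done.

```bash
mkdir -p pics; cat > h.py <<'E'
import numpy as np, cv2
from station import telemetry, viewer, job, search_frame, cut_out
def ray(c,px):
    d=np.array([(px[0]-c["cx"])/c["fx"],-(px[1]-c["cy"])/c["fy"],-1.0])
    return np.array(c["origin"]),np.array(c["rotation"])@d
def at(c,px,z):
    o,d=ray(c,px); return o+d*(z-o[2])/d[2]
def proj(c,p):
    v=np.array(c["rotation"]).T@(np.array(p)-np.array(c["origin"])); return [c["cx"]+c["fx"]*v[0]/-v[2], c["cy"]-c["fy"]*v[1]/-v[2]]
def save(c,n,crop=None,s=1):
    im=c["img"][:,:,::-1]
    if crop: im=im[crop[1]:crop[3],crop[0]:crop[2]]
    cv2.imwrite("pics/"+n,cv2.resize(im,None,fx=s,fy=s,interpolation=cv2.INTER_CUBIC))
E
python3 - <<'E'
from h import *
o=telemetry.get_obs(); print({k:np.round(v,3).tolist() for k,v in o.items()})
for n in ["top","scene"]:
    c=viewer.read_camera(n); save(c,n+"0.png")
    print(n,{k:np.round(v,3).tolist() for k,v in c.items() if k!="img"})
    for t,z in [("jig",.018),("top_hole",.045),("blank_top",.045),("pin_block",.052),("pin_knob",.069),("pin_shoulder",.052)]:
        for r in search_frame(n,t)[:3]: print(n,t,np.round(r["pixel"]),round(r["score"],2),np.round(at(c,r["pixel"],z),3))
E
```

```text
{'t': 0.0, 'q': [-1.444, 0.478, 0.022, 1.556, -0.011, 1.109, -0.083], 'joint_vel': [0.0, 0.002, 0.0, -0.0, -0.0, -0.001, -0.001], 'joint_torque': [-0.0, -59.645, 1.608, -28.121, 0.012, 0.009, 0.0], 'eef_pos': [0.157, 0.656, 0.23], 'tool_rot': [-0.0, 0.117, 0.993, -0.001], 'contact_force': [-0.731, 0.802, 0.146], 'torque': [-0.109, 0.003, 0.023], 'grasp_force': 0.0, 'gripper_width': 1.003}
top {'fx': 374.469, 'fy': 374.469, 'cx': 316.489, 'cy': 200.646, 'origin': [0.472, -0.027, 1.119], 'rotation': [0.708, 0.026, -0.03, -0.705]}Traceback (most recent call last):
  File "<stdin>", line 7, in <module>
  File "h.py", line 7, in at
    o,d=ray(c,px); return o+d*(z-o[2])/d[2]
        ~~~^^^^^^
  File "h.py", line 5, in ray
    return np.array(c["origin"]),np.array(c["rotation"])@d
                                 ~~~~~~~~~~~~~~~~~~~~~~~^~
ValueError: matmul: Input operand 1 has a mismatch in its core dimension 0, with gufunc signature (n?,k),(k,m?)->(n?,m?) (size 3 is different from 4)
```

```bash
sed -i 's/np.array(c\["rotation"\])/R(c["rotation"])/' h.py; cat >> h.py <<'E'
from scipy.spatial.transform import Rotation
def R(q): return Rotation.from_quat([q[1],q[2],q[3],q[0]]).as_matrix()
E
python3 - <<'E'
from h import *
for n in ["top","scene"]:
    c=viewer.read_camera(n); save(c,n+"0.png")
    print(n,{k:np.round(v,3).tolist() for k,v in c.items() if k!="img"})
    for t,z in [("jig",.018),("top_hole",.045),("blank_top",.045),("pin_block",.052),("pin_knob",.069),("pin_shoulder",.052)]:
        for r in search_frame(n,t)[:3]: print(n,t,np.round(r["pixel"]),round(r["score"],2),np.round(at(c,r["pixel"],z),3))
E
```

```text
top {'fx': 374.469, 'fy': 374.469, 'cx': 316.489, 'cy': 200.646, 'origin': [0.472, -0.027, 1.119], 'rotation': [0.708, 0.026, -0.03, -0.705]}
top jig [360. 193.] 0.79 [ 0.581 -0.162  0.018]
top top_hole [433. 268.] 0.88 [ 0.368 -0.365  0.045]
top top_hole [439. 212.] 0.78 [ 0.524 -0.384  0.045]
top top_hole [371. 206.] 0.71 [ 0.542 -0.19   0.045]
top blank_top [431. 262.] 0.77 [ 0.384 -0.359  0.045]
top blank_top [291. 156.] 0.75 [0.686 0.041 0.045]
top blank_top [439. 216.] 0.7 [ 0.514 -0.384  0.045]
top pin_block [275. 196.] 0.71 [0.57  0.085 0.052]
top pin_knob [284. 196.] 0.44 [0.569 0.058 0.069]
top pin_shoulder [283. 196.] 0.61 [0.568 0.064 0.052]
scene {'fx': 423.068, 'fy': 423.068, 'cx': 319.101, 'cy': 204.093, 'origin': [-0.063, -0.786, 0.698], 'rotation': [0.827, 0.45, -0.168, -0.292]}
scene jig [348. 255.] 0.62 [ 0.527 -0.199  0.018]
scene top_hole [409. 301.] 0.97 [ 0.501 -0.414  0.045]
scene top_hole [333. 198.] 0.83 [ 0.647 -0.002  0.045]
scene top_hole [352. 240.] 0.82 [ 0.55  -0.184  0.045]
scene blank_top [445. 277.] 0.93 [ 0.622 -0.418  0.045]
scene blank_top [348. 240.] 0.85 [ 0.542 -0.179  0.045]
scene blank_top [351. 333.] 0.74 [ 0.347 -0.4    0.045]
scene pin_block [292. 201.] 0.68 [0.534 0.05  0.052]
scene pin_knob [300. 194.] 0.48 [0.559 0.044 0.069]
```

View pics/top0.png

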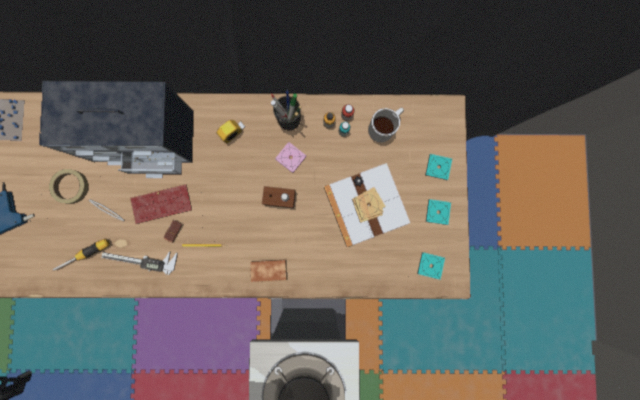

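View pics/scene0.png

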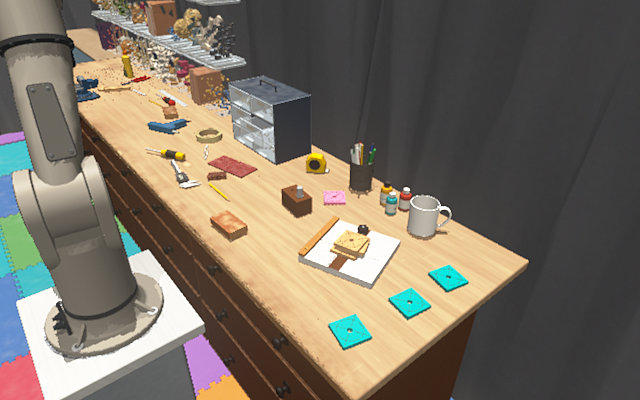

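The top view shows the pin block at about (279,197) with the pin's knob at (284,196), and the tan blank on the white jig at (370,205). The look-alikes are pink at (291,156) and turquoise at (439,166), (438,212) and (432,265). The tan blank fits, because it alone lies stacked on the jig. The scene view agrees: block (296,199), tan stack (352,242). I'll go over the pin first.

```bash
python3 -m crank '[{"delta_rot":[0,0,-13.4],"xyz":[-0.538,-0.484,0],"fingers":-1},{"delta_rot":[0,0,-13.4],"xyz":[-0.538,-0.484,0],"fingers":-1},{"delta_rot":[0,0,-13.4],"xyz":[-0.538,-0.484,0],"fingers":-1},{"delta_rot":[0,0,-13.4],"xyz":[-0.538,-0.484,0],"fingers":-1},{"delta_rot":[0,0,-13.4],"xyz":[-0.538,-0.484,0],"fingers":-1},{"delta_rot":[0,0,-13.4],"xyz":[-0.538,-0.484,0],"fingers":-1},{"delta_rot":[0,0,-13.4],"xyz":[-0.538,-0.484,0],"fingers":-1},{"delta_rot":[0,0,-13.4],"xyz":[-0.538,-0.484,0],"fingers":-1},{"delta_rot":[0,0,-13.4],"xyz":[-0.538,-0.484,0],"fingers":-1},{"delta_rot":[0,0,-13.4],"xyz":[-0.538,-0.484,0],"fingers":-1}]'
```

```text
t: 1.8
eef_pos: [0.4417, 0.2431, 0.2317]
tool_rot: [0.0, 0.0, 1.0, 0.0]
contact_force: [0.9, 1.1, -0.2]
gripper_width: 1.001
grasp_force: 0.0
```

```bash
python3 -m crank '[{"delta_rot":[0,0,0],"xyz":[-0.12,-0.175,0.03],"fingers":-0.3},{"delta_rot":[0,0,0],"xyz":[-0.12,-0.175,0.03],"fingers":-0.3},{"delta_rot":[0,0,0],"xyz":[-0.12,-0.175,0.03],"fingers":-0.3},{"delta_rot":[0,0,0],"xyz":[-0.12,-0.175,0.03],"fingers":-0.3},{"delta_rot":[0,0,0],"xyz":[-0.12,-0.175,0.03],"fingers":-0.3},{"delta_rot":[0,0,0],"xyz":[-0.12,-0.175,0.03],"fingers":-0.3},{"delta_rot":[0,0,0],"xyz":[-0.12,-0.175,0.03],"fingers":-0.3}]'
python3 - <<'E'
from h import *
for n in ["wrist","top"]:
    c=viewer.read_camera(n); save(c,n+"1.png")
    print(n,{k:np.round(v,3).tolist() for k,v in c.items() if k!="img"})
    for t,z in [("pin_knob",.069),("pin_shoulder",.052),("pin_block",.052)]:
        for r in search_frame(n,t)[:2]: print(n,t,np.round(r["pixel"]),round(r["score"],2),np.round(at(c,r["pixel"],z),4))
E
```

```text
t: 2.5
eef_pos: [0.5602, 0.0707, 0.2012]
tool_rot: [-0.0, 0.0, 1.0, 0.0]
contact_force: [-0.2, 0.6, -0.8]
gripper_width: 0.644
grasp_force: 0.0
wrist {'fx': 360.662, 'fy': 360.662, 'cx': 321.21, 'cy': 197.648, 'origin': [0.481, 0.069, 0.344], 'rotation': [0.699, -0.111, -0.111, 0.698]}
wrist pin_knob [303. 192.] 0.64 [0.5664 0.0553 0.069 ]
wrist pin_shoulder [304. 194.] 0.56 [0.5732 0.0552 0.052 ]
wrist pin_shoulder [462. 392.] 0.19 [0.7884 0.2152 0.052 ]
wrist pin_block [332. 182.] 0.69 [0.5623 0.0791 0.052 ]
top {'fx': 374.469, 'fy': 374.469, 'cx': 316.489, 'cy': 200.646, 'origin': [0.472, -0.027, 1.119], 'rotation': [0.708, 0.026, -0.03, -0.705]}
top pin_block [286. 201.] 0.64 [0.5552 0.0551 0.052 ]
```

View pics/wrist1.png

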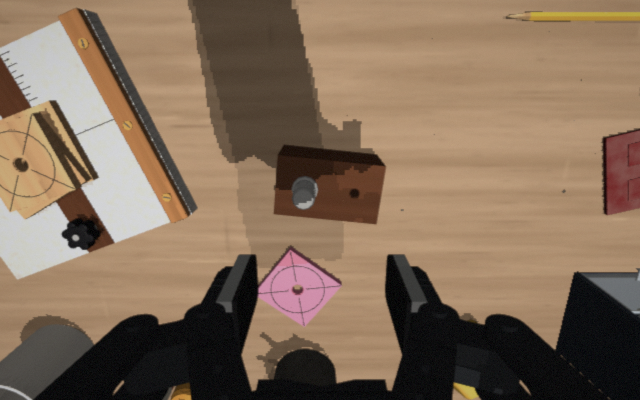

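The wrist view shows the pin's knob at (304,190) in the block, with the empty hole at (354,193). The pink look-alike is at (298,288). The stack on the jig is at the left, its hole at (21,165). I'll overlay the pin model at the estimate.

```bash
python3 - <<'E'
from h import *
c={'fx': 360.662,'fy': 360.662,'cx': 321.21,'cy': 197.648,'origin':[0.481,0.069,0.344],'rotation':[0.699,-0.111,-0.111,0.698]}
im=cv2.imread("pics/wrist1.png")[130:250,240:400]; im=cv2.resize(im,None,fx=5,fy=5,interpolation=cv2.INTER_CUBIC)
a=np.linspace(0,6.283,60)
for z,r,col in [(.056,.011,(0,0,255)),(.082,.009,(0,255,0))]:
    p=np.array([proj(c,[.567+r*np.cos(t),.055+r*np.sin(t),z]) for t in a]); p=(p-[240,130]+.5)*5
    cv2.polylines(im,[p.astype(int)],True,col,1)
cv2.imwrite("pics/o1.png",im)
E
```

```text
(no output)
```

View pics/o1.png

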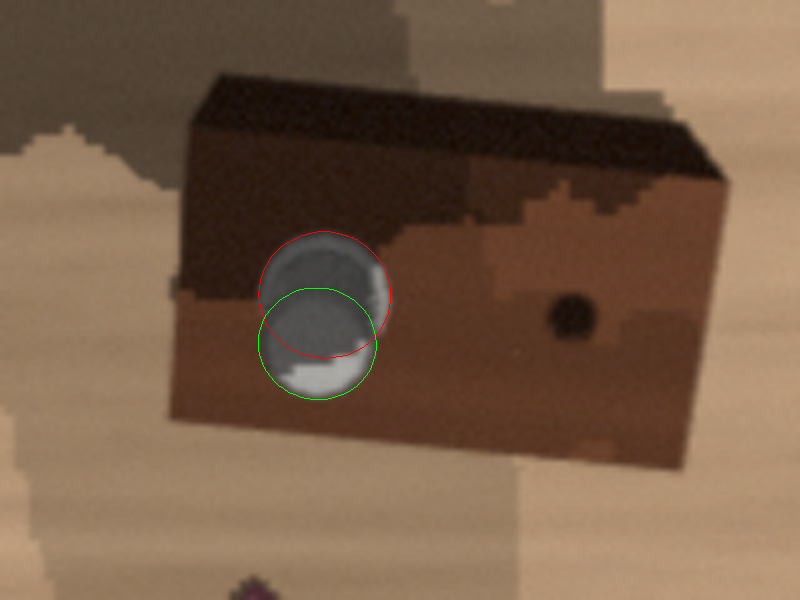

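The model matches well at (0.567, 0.055). I'll descend and grip.

```bash
python3 -m crank '[{"delta_rot":[0,0,0],"xyz":[-0.007,-0.016,0.05],"fingers":-0.3},{"delta_rot":[0,0,0],"xyz":[-0.007,-0.016,0.10],"fingers":-0.3},{"delta_rot":[0,0,0],"xyz":[-0.007,-0.016,0.125],"fingers":-0.3},{"delta_rot":[0,0,0],"xyz":[-0.007,-0.016,0.141],"fingers":-0.3},{"delta_rot":[0,0,0],"xyz":[-0.007,-0.016,0.141],"fingers":0.2},{"delta_rot":[0,0,0],"xyz":[-0.007,-0.016,0.141],"fingers":1},{"delta_rot":[0,0,0],"xyz":[-0.007,-0.016,0.141],"fingers":1},{"delta_rot":[0,0,0],"xyz":[-0.007,-0.016,0.141],"fingers":1},{"delta_rot":[0,0,0],"xyz":[-0.007,-0.016,0.141],"fingers":1},{"delta_rot":[0,0,0],"xyz":[-0.007,-0.016,0.141],"fingers":1}]' 50
```

```text
t: 3.9
eef_pos: [0.5687, 0.0552, 0.0617]
tool_rot: [0.001, -0.0, 1.0, 0.001]
contact_force: [-1.4, 5.1, 6.2]
gripper_width: 0.186
grasp_force: 49.3
```

```bash
python3 -m crank '[{"delta_rot":[0,0,0],"xyz":[0,0,0],"fingers":1},{"delta_rot":[0,0,0],"xyz":[0,0,-0.03],"fingers":1},{"delta_rot":[0,0,0],"xyz":[0,0,-0.07],"fingers":1},{"delta_rot":[0,0,0],"xyz":[0,0,-0.11],"fingers":1},{"delta_rot":[0,0,0],"xyz":[0,-0.05,-0.11],"fingers":1},{"delta_rot":[0,0,0],"xyz":[0.01,-0.10,-0.11],"fingers":1},{"delta_rot":[0,0,0],"xyz":[0.03,-0.15,-0.11],"fingers":1},{"delta_rot":[0,0,0],"xyz":[0.05,-0.17,-0.11],"fingers":1},{"delta_rot":[0,0,0],"xyz":[0.05,-0.17,-0.11],"fingers":1},{"delta_rot":[0,0,0],"xyz":[0.05,-0.17,-0.11],"fingers":1}]' 80
python3 - <<'E'
from h import *
c=viewer.read_camera("wrist"); save(c,"wrist2.png")
print({k:np.round(v,4).tolist() for k,v in c.items() if k!="img"})
for t,z in [("top_hole",.045),("blank_top",.045),("jig",.018)]:
    for r in search_frame("wrist",t)[:2]: print(t,np.round(r["pixel"]),round(r["score"],2),np.round(at(c,r["pixel"],z),4))
E
```

```text
t: 4.9
eef_pos: [0.5169, -0.1174, 0.1706]
tool_rot: [0.0, 0.002, 1.0, -0.0]
contact_force: [-0.4, -0.2, 0.7]
gripper_width: 0.176
grasp_force: 78.8
{'fx': 360.662, 'fy': 360.662, 'cx': 321.21, 'cy': 197.6478, 'origin': [0.438, -0.1183, 0.3136], 'rotation': [0.6996, -0.1115, -0.1109, 0.697]}
top_hole [19. 20.] 0.94 [ 0.3988 -0.3222  0.045 ]
top_hole [240. 219.] 0.89 [ 0.5438 -0.1837  0.045 ]
blank_top [17. 22.] 0.95 [ 0.4004 -0.3241  0.045 ]
blank_top [491. 325.] 0.81 [0.6451 0.0315 0.045 ]
jig [232. 169.] 0.58 [ 0.5091 -0.1932  0.018 ]
jig [319. 268.] 0.32 [ 0.603  -0.1211  0.018 ]
```

View pics/wrist2.png

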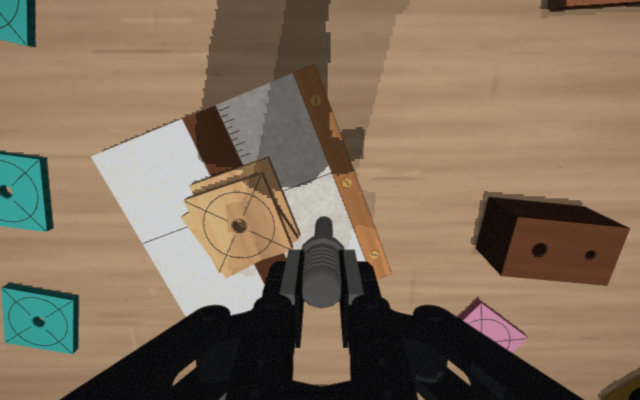

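The wrist view shows the pin held (tip at about (323,218)), the tan top blank's hole at (239,226), and the jig's corner at (92,156). The pencil line runs from (144,243) to (334,172). I'll fit the jig pose and check it with an overlay.

```bash
python3 - <<'E'
from h import *
c={'fx': 360.662,'fy': 360.662,'cx': 321.21,'cy': 197.6478,'origin':[0.438,-0.1183,0.3136],'rotation':[0.6996,-0.1115,-0.1109,0.697]}
px=[(92,156),(144,243),(203,112),(334,172)]; J=np.array([[-95,-100],[-10,-100],[-95,0],[-10,86]])/1000
W=np.array([at(c,p,.018)[:2] for p in px])
a=J-J.mean(0); b=W-W.mean(0)
th=np.arctan2((a[:,0]*b[:,1]-a[:,1]*b[:,0]).sum(),(a*b).sum()); M=np.array([[np.cos(th),-np.sin(th)],[np.sin(th),np.cos(th)]])
t=W.mean(0)-M@J.mean(0); print("yaw",np.degrees(th),"t",t,"res mm",((J@M.T+t-W)*1000).round(1).tolist())
pv=M@[-.01,0]+t; print("pivot",pv)
im=cv2.imread("pics/wrist2.png")[60:290,80:400]; s=2.5; im=cv2.resize(im,None,fx=s,fy=s,interpolation=cv2.INTER_CUBIC)
P=lambda x,y,z:tuple(((np.array(proj(c,list(M@[x,y]+t)+[z]))-[80,60]+.5)*s).astype(int).tolist())
L=lambda p,q,col:cv2.line(im,p,q,col,1)
L(P(-.095,-.1,.018),P(.095,-.1,.018),(0,0,255));L(P(-.095,-.1,.018),P(-.095,.1,.018),(0,0,255));L(P(-.095,.1,.018),P(.095,.1,.018),(0,0,255))
for y in(-.015,.015):L(P(-.095,y,.018),P(.08,y,.018),(255,0,0))
L(P(-.01,-.1,.018),P(-.01,.086,.018),(255,0,255))
h=at(c,(239,226),.045); print("tophole",h, "jig", (M.T@(h[:2]-t)*1000).round(1))
q=np.array([proj(c,[h[0]+.00575*np.cos(k),h[1]+.00575*np.sin(k),.045]) for k in np.linspace(0,6.28,40)]);cv2.polylines(im,[((q-[80,60]+.5)*s).astype(int)],True,(0,255,0),1)
# pin model from TCP
e=np.array([.5169,-.1174,.1706])
for zz,r in[(-.0517,.0037),(-.0487,.005),(-.0097,.011),(-.0057,.011)]:
    q=np.array([proj(c,[e[0]+r*np.cos(k),e[1]+r*np.sin(k),e[2]+zz]) for k in np.linspace(0,6.28,40)]);cv2.polylines(im,[((q-[80,60]+.5)*s).astype(int)],True,(0,255,255),1)
cv2.imwrite("pics/o2.png",im)
E
```

```text
yaw 20.413916867103858 t [ 0.55137085 -0.18205186] res mm [[-0.3, 0.2], [-0.0, -1.0], [0.2, -2.1], [0.1, 2.9]]
pivot [ 0.54199887 -0.18553986]
tophole [ 0.54951484 -0.1849037   0.045     ] jig [-2.7 -2. ]
```

View pics/o2.png

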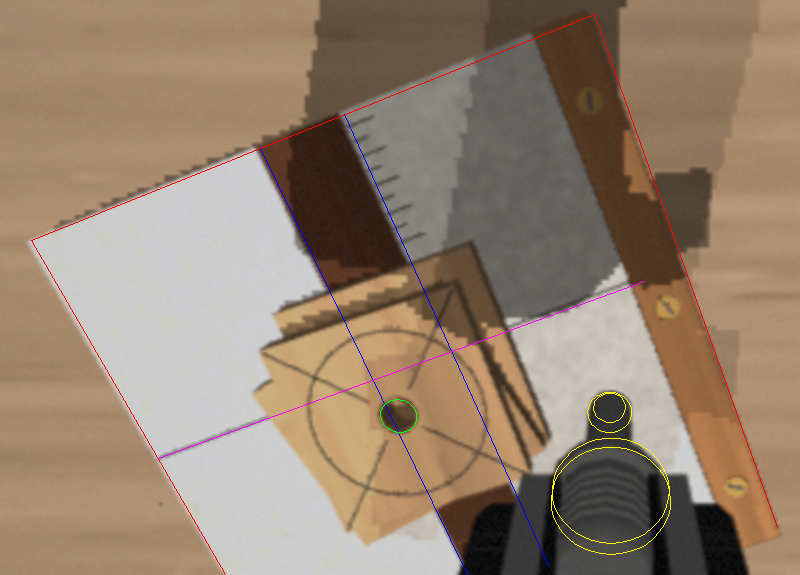

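The overlay fits well. The pivot is at about (0.542,-0.1855), the top hole at (0.5495,-0.185), which is a plausible 7.6 mm offset, and the pin axis lies on the TCP axis with the tip 51.7 mm below it. I'll go over the top hole and lower gently.

```bash
python3 -m crank '[{"delta_rot":[0,0,0],"xyz":[-0.0326,-0.0475,0.02],"fingers":1},{"delta_rot":[0,0,0],"xyz":[-0.0326,-0.0675,0.045],"fingers":1},{"delta_rot":[0,0,0],"xyz":[-0.0326,-0.0675,0.066],"fingers":1},{"delta_rot":[0,0,0],"xyz":[-0.0326,-0.0675,0.070],"fingers":1},{"delta_rot":[0,0,0],"xyz":[-0.0326,-0.0675,0.070],"fingers":1}]'
python3 - <<'E'
from h import *
c=viewer.read_camera("wrist"); save(c,"wrist3.png",(220,130,420,280),4)
print({k:np.round(v,4).tolist() for k,v in c.items() if k!="img"}, telemetry.get_obs()["eef_pos"])
E
```

```text
t: 5.6
eef_pos: [0.5499, -0.1824, 0.0996]
tool_rot: [-0.001, -0.0, 1.0, 0.0]
contact_force: [-0.5, 0.6, 0.9]
gripper_width: 0.174
grasp_force: 78.8
{'fx': 360.662, 'fy': 360.662, 'cx': 321.21, 'cy': 197.6478, 'origin': [0.4713, -0.1837, 0.2428], 'rotation': [0.6982, -0.1101, -0.1107, 0.6986]} [ 0.55054551 -0.18251871  0.10062982]
```

View pics/wrist3.png

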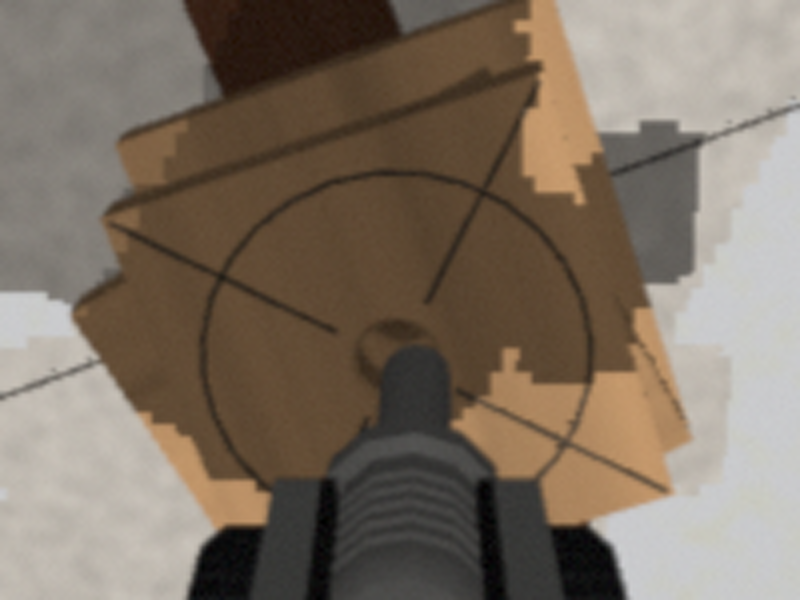

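The close view shows the pin's tip at crop (415,368) and the top hole's centre at crop (397,360), so the pin is about 2.5 mm too far to +y. The tool also measures 2.4 mm off target, which agrees.

```bash
python3 - <<'E'
from h import *
c={'fx': 360.662,'fy': 360.662,'cx': 321.21,'cy': 197.6478,'origin':[0.4713,-0.1837,0.2428],'rotation':[0.6982,-0.1101,-0.1107,0.6986]}
print(at(c,(319.25-.4,220-.4),.045))
# tip: front (top) edge of shank at crop row ~347
for z in(.048,.049):print(proj(c,[.550,-.1825,z]),proj(c,[.550-.0037,-.1825,z]))
print("pin front row", 130+347/4)
E
```

```text
[ 0.54901096 -0.184886    0.045     ]
[np.float64(322.9300889967912), np.float64(223.079938397864)] [np.float64(322.9439325424314), np.float64(217.12914999768012)]
[np.float64(322.93922809987623), np.float64(223.72911885446837)] [np.float64(322.95318538130994), np.float64(217.75461901980265)]
pin front row 216.75
```

```bash
python3 -m crank '[{"delta_rot":[0,0,0],"xyz":[0.0006,-0.0025,0],"fingers":1},{"delta_rot":[0,0,0],"xyz":[0.0006,-0.0025,0.002],"fingers":1},{"delta_rot":[0,0,0],"xyz":[0.0006,-0.0025,0.005],"fingers":1},{"delta_rot":[0,0,0],"xyz":[0.0006,-0.0025,0.007],"fingers":1},{"delta_rot":[0,0,0],"xyz":[0.0006,-0.0025,0.007],"fingers":1}]'; python3 -c "
from h import *
o=telemetry.get_obs();print(o['eef_pos'],o['contact_force'],o['torque'])"
```

```text
t: 6.15
eef_pos: [0.5492, -0.1861, 0.0931]
tool_rot: [-0.0, 0.0, 1.0, 0.0]
contact_force: [0.2, 0.7, -1.1]
gripper_width: 0.182
grasp_force: 78.8
[ 0.54919741 -0.18607878  0.0930543 ] [ 0.1996873   0.71637613 -1.06479699] [ 0.05733623 -0.10802891 -0.0317131 ]
```

```bash
python3 -m crank '[{"delta_rot":[0,0,0],"xyz":[0,0,0.003],"fingers":1},{"delta_rot":[0,0,0],"xyz":[0,0,0.0045],"fingers":1},{"delta_rot":[0,0,0],"xyz":[0,0,0.0045],"fingers":1}]'; python3 -m crank '[{"delta_rot":[0,0,0],"xyz":[0,0,0.001],"fingers":1},{"delta_rot":[0,0,0],"xyz":[0,0,0.001],"fingers":1}]'; python3 -m crank '[{"delta_rot":[0,0,0],"xyz":[0,0,0.001],"fingers":1},{"delta_rot":[0,0,0],"xyz":[0,0,0.001],"fingers":1}]'
```

```text
t: 6.45
eef_pos: [0.5492, -0.1862, 0.0885]
tool_rot: [-0.0, 0.0, 1.0, 0.0]
contact_force: [-0.7, -0.3, -0.8]
gripper_width: 0.175
grasp_force: 78.8
t: 6.65
eef_pos: [0.5494, -0.1864, 0.0878]
tool_rot: [0.0, 0.0, 1.0, -0.0]
contact_force: [1.4, 0.7, 0.1]
gripper_width: 0.174
grasp_force: 78.8
t: 6.85
eef_pos: [0.5497, -0.1864, 0.0873]
tool_rot: [0.0, 0.001, 1.0, 0.0]
contact_force: [-0.6, 0.3, 4.8]
gripper_width: 0.182
grasp_force: 79.3
```

Contact with the middle blank at the expected height (tip about 36 mm), 4.8 N. Now a small search ring at 2.5 mm.

```bash
python3 -m crank '[{"delta_rot":[0,0,0],"xyz":[0.0015,0,0],"fingers":1},{"delta_rot":[0,0,0],"xyz":[0.0028,0,0],"fingers":1},{"delta_rot":[0,0,0],"xyz":[0.0025,0.001,0],"fingers":1},{"delta_rot":[0,0,0],"xyz":[0.0019,0.0019,0],"fingers":1}]'; python3 -m crank '[{"delta_rot":[0,0,0],"xyz":[-0.0009,0.0006,0],"fingers":1},{"delta_rot":[0,0,0],"xyz":[-0.0019,0.0009,0],"fingers":1},{"delta_rot":[0,0,0],"xyz":[-0.003,0.0006,0],"fingers":1},{"delta_rot":[0,0,0],"xyz":[-0.0038,0,0],"fingers":1}]'; python3 -m crank '[{"delta_rot":[0,0,0],"xyz":[-0.0006,-0.001,0],"fingers":1},{"delta_rot":[0,0,0],"xyz":[-0.0009,-0.0019,0],"fingers":1},{"delta_rot":[0,0,0],"xyz":[-0.0006,-0.003,0],"fingers":1},{"delta_rot":[0,0,0],"xyz":[0,-0.0038,0],"fingers":1}]'
```

```text
t: 7.25
eef_pos: [0.5479, -0.1855, 0.0875]
tool_rot: [0.001, 0.001, 1.0, -0.001]
contact_force: [0.2, -1.6, 6.7]
gripper_width: 0.178
grasp_force: 79.5
t: 7.65
eef_pos: [0.5505, -0.1849, 0.0871]
tool_rot: [-0.001, 0.001, 1.0, -0.0]
contact_force: [-2.3, 0.0, 7.2]
gripper_width: 0.177
grasp_force: 79.5
t: 8.05
eef_pos: [0.5509, -0.1882, 0.0864]
tool_rot: [-0.0, 0.0, 1.0, 0.0]
contact_force: [-0.6, 0.8, -0.8]
gripper_width: 0.174
grasp_force: 78.9
```

Force has dropped to zero and z fell, so the middle hole is found. I'll lower through it.

```bash
python3 -m crank '[{"delta_rot":[0,0,0],"xyz":[0,0,0.001],"fingers":1},{"delta_rot":[0,0,0],"xyz":[0,0,0.002],"fingers":1}]'; python3 -m crank '[{"delta_rot":[0,0,0],"xyz":[0,0,0.001],"fingers":1},{"delta_rot":[0,0,0],"xyz":[0,0,0.002],"fingers":1}]'
```

```text
t: 8.25
eef_pos: [0.5513, -0.1881, 0.0847]
tool_rot: [0.0, 0.0, 1.0, 0.0]
contact_force: [-0.4, 0.5, 0.2]
gripper_width: 0.176
grasp_force: 78.9
t: 8.45
eef_pos: [0.5513, -0.1882, 0.0827]
tool_rot: [-0.0, 0.0, 1.0, 0.0]
contact_force: [-0.5, 0.5, -0.4]
gripper_width: 0.175
grasp_force: 78.9
```

```bash
python3 -m crank '[{"delta_rot":[0,0,0],"xyz":[0,0,0.0015],"fingers":1},{"delta_rot":[0,0,0],"xyz":[0,0,0.003],"fingers":1},{"delta_rot":[0,0,0],"xyz":[0,0,0.003],"fingers":1}]'; python3 -m crank '[{"delta_rot":[0,0,0],"xyz":[0,0,0.001],"fingers":1},{"delta_rot":[0,0,0],"xyz":[0,0,0.0013],"fingers":1},{"delta_rot":[0,0,0],"xyz":[0,0,0.0013],"fingers":1}]'
```

```text
t: 8.75
eef_pos: [0.5511, -0.1882, 0.0795]
tool_rot: [-0.0, 0.0, 1.0, 0.0]
contact_force: [0.6, -0.3, -0.5]
gripper_width: 0.178
grasp_force: 78.9
t: 9.05
eef_pos: [0.5513, -0.1883, 0.0787]
tool_rot: [0.0, 0.001, 1.0, -0.0]
contact_force: [0.2, 0.3, 1.9]
gripper_width: 0.181
grasp_force: 79.0
```

Contact with the lowest blank at the expected height. Search around the area where its hole can be.

```bash
python3 -m crank '[{"delta_rot":[0,0,0],"xyz":[0,0.001,0.0004],"fingers":1},{"delta_rot":[0,0,0],"xyz":[0,0.0022,0.0004],"fingers":1},{"delta_rot":[0,0,0],"xyz":[0,0.0035,0.0004],"fingers":1},{"delta_rot":[0,0,0],"xyz":[0,0.0035,0.0004],"fingers":1}]'; python3 -m crank '[{"delta_rot":[0,0,0],"xyz":[0.001,0.0013,0],"fingers":1},{"delta_rot":[0,0,0],"xyz":[0.0025,0.0017,0],"fingers":1},{"delta_rot":[0,0,0],"xyz":[0.004,0.0005,0],"fingers":1},{"delta_rot":[0,0,0],"xyz":[0.004,0.0005,0],"fingers":1}]';  python3 -m crank '[{"delta_rot":[0,0,0],"xyz":[0,-0.0018,0],"fingers":1},{"delta_rot":[0,0,0],"xyz":[-0.001,-0.003,0],"fingers":1},{"delta_rot":[0,0,0],"xyz":[-0.0025,-0.0032,0],"fingers":1},{"delta_rot":[0,0,0],"xyz":[-0.0025,-0.0032,0],"fingers":1}]'
```

```text
t: 9.45
eef_pos: [0.5516, -0.1848, 0.0784]
tool_rot: [0.0, 0.0, 1.0, -0.0]
contact_force: [0.4, -1.0, 4.6]
gripper_width: 0.175
grasp_force: 79.3
t: 9.85
eef_pos: [0.5463, -0.1838, 0.0775]
tool_rot: [-0.001, 0.0, 1.0, 0.0]
contact_force: [0.6, 0.4, -0.4]
gripper_width: 0.177
grasp_force: 79.0
t: 10.25
eef_pos: [0.5498, -0.1875, 0.078]
tool_rot: [-0.0, 0.0, 1.0, -0.0]
contact_force: [0.1, 0.3, -0.1]
gripper_width: 0.172
grasp_force: 78.9
```

Force dropped to zero again and stayed there, so the tip is in the lowest blank's hole. Lowering toward the board.

```bash
python3 -m crank '[{"delta_rot":[0,0,0],"xyz":[0,0,0.001],"fingers":1},{"delta_rot":[0,0,0],"xyz":[0,0,0.002],"fingers":1},{"delta_rot":[0,0,0],"xyz":[0,0,0.002],"fingers":1}]'; python3 -m crank '[{"delta_rot":[0,0,0],"xyz":[0,0,0.0015],"fingers":1},{"delta_rot":[0,0,0],"xyz":[0,0,0.003],"fingers":1},{"delta_rot":[0,0,0],"xyz":[0,0,0.003],"fingers":1}]'
```

```text
t: 10.55
eef_pos: [0.5496, -0.1872, 0.0759]
tool_rot: [-0.0, 0.0, 1.0, 0.0]
contact_force: [-0.1, 1.0, 0.3]
gripper_width: 0.177
grasp_force: 78.9
t: 10.85
eef_pos: [0.5496, -0.1874, 0.0728]
tool_rot: [-0.0, 0.0, 1.0, 0.0]
contact_force: [-0.4, 1.1, -0.9]
gripper_width: 0.177
grasp_force: 78.8
```

```bash
python3 -m crank '[{"delta_rot":[0,0,0],"xyz":[0.002,0.0005,0.001],"fingers":1},{"delta_rot":[0,0,0],"xyz":[0.004,0.001,0.001],"fingers":1},{"delta_rot":[0,0,0],"xyz":[0.006,0.0015,0.001],"fingers":1},{"delta_rot":[0,0,0],"xyz":[0.0077,0.0019,0.001],"fingers":1},{"delta_rot":[0,0,0],"xyz":[0.0077,0.0019,0.001],"fingers":1}]'; python3 -m crank '[{"delta_rot":[0,0,0],"xyz":[0,0,0.001],"fingers":1},{"delta_rot":[0,0,0],"xyz":[0,0,0.0023],"fingers":1},{"delta_rot":[0,0,0],"xyz":[0,0,0.0026],"fingers":1},{"delta_rot":[0,0,0],"xyz":[0,0,0.0026],"fingers":1}]'
```

```text
t: 11.35
eef_pos: [0.5417, -0.1855, 0.0721]
tool_rot: [-0.0, 0.001, 1.0, 0.0]
contact_force: [-0.0, -0.9, -0.9]
gripper_width: 0.175
grasp_force: 78.8
t: 11.75
eef_pos: [0.5419, -0.1855, 0.0693]
tool_rot: [-0.0, 0.0, 1.0, 0.0]
contact_force: [0.1, -0.1, -0.4]
gripper_width: 0.177
grasp_force: 78.8
```

```bash
python3 -m crank '[{"delta_rot":[0,0,0],"xyz":[0,0,0.0007],"fingers":1},{"delta_rot":[0,0,0],"xyz":[0,0,0.0007],"fingers":1}]'; python3 -m crank '[{"delta_rot":[0,0,0],"xyz":[0,0,0.0006],"fingers":1},{"delta_rot":[0,0,0],"xyz":[0,0,0.0006],"fingers":1}]'
```

```text
t: 11.95
eef_pos: [0.542, -0.1855, 0.0687]
tool_rot: [-0.0, 0.0, 1.0, 0.0]
contact_force: [-0.3, -1.1, -0.5]
gripper_width: 0.178
grasp_force: 78.8
t: 12.15
eef_pos: [0.542, -0.1855, 0.0681]
tool_rot: [-0.0, 0.0, 1.0, 0.0]
contact_force: [0.7, -0.7, -0.9]
gripper_width: 0.175
grasp_force: 78.8
```

No resistance below board level, so the tip is in the pivot hole. Continue down toward home (TCP about 0.0547).

```bash
python3 -m crank '[{"delta_rot":[0,0,0],"xyz":[0,0,0.001],"fingers":1},{"delta_rot":[0,0,0],"xyz":[0,0,0.0015],"fingers":1},{"delta_rot":[0,0,0],"xyz":[0,0,0.0015],"fingers":1}]'; python3 -m crank '[{"delta_rot":[0,0,0],"xyz":[0,0,0.001],"fingers":1},{"delta_rot":[0,0,0],"xyz":[0,0,0.002],"fingers":1},{"delta_rot":[0,0,0],"xyz":[0,0,0.002],"fingers":1}]'
```

```text
t: 12.45
eef_pos: [0.542, -0.1855, 0.0666]
tool_rot: [-0.0, 0.0, 1.0, 0.0]
contact_force: [-0.3, -0.7, 0.0]
gripper_width: 0.177
grasp_force: 78.8
t: 12.75
eef_pos: [0.5419, -0.1855, 0.0645]
tool_rot: [-0.0, 0.001, 1.0, 0.0]
contact_force: [0.1, -0.8, -0.3]
gripper_width: 0.178
grasp_force: 78.8
```

```bash
python3 -m crank '[{"delta_rot":[0,0,0],"xyz":[0,0,0.0015],"fingers":1},{"delta_rot":[0,0,0],"xyz":[0,0,0.003],"fingers":1},{"delta_rot":[0,0,0],"xyz":[0,0,0.0045],"fingers":1},{"delta_rot":[0,0,0],"xyz":[0,0,0.006],"fingers":1},{"delta_rot":[0,0,0],"xyz":[0,0,0.006],"fingers":1}]'; python3 -m crank '[{"delta_rot":[0,0,0],"xyz":[0,0,0.0015],"fingers":1},{"delta_rot":[0,0,0],"xyz":[0,0,0.0025],"fingers":1},{"delta_rot":[0,0,0],"xyz":[0,0,0.003],"fingers":1},{"delta_rot":[0,0,0],"xyz":[0,0,0.003],"fingers":1}]'
```

```text
t: 13.25
eef_pos: [0.5419, -0.1856, 0.0584]
tool_rot: [-0.0, 0.001, 1.0, -0.0]
contact_force: [0.7, -1.1, -1.0]
gripper_width: 0.178
grasp_force: 78.8
t: 13.65
eef_pos: [0.542, -0.1855, 0.0556]
tool_rot: [-0.0, 0.001, 1.0, 0.0]
contact_force: [0.3, 0.1, -0.5]
gripper_width: 0.172
grasp_force: 78.7
```

```bash
python3 -m crank '[{"delta_rot":[0,0,0],"xyz":[0,0,0.0008],"fingers":1},{"delta_rot":[0,0,0],"xyz":[0,0,0.0008],"fingers":1}]'; python3 -m crank '[{"delta_rot":[0,0,0],"xyz":[0,0,0.0006],"fingers":1},{"delta_rot":[0,0,0],"xyz":[0,0,0.0006],"fingers":1}]'
```

```text
t: 13.85
eef_pos: [0.5421, -0.1855, 0.0549]
tool_rot: [0.0, 0.0, 1.0, 0.0]
contact_force: [0.5, -1.3, -0.9]
gripper_width: 0.177
grasp_force: 78.8
t: 14.05
eef_pos: [0.5421, -0.1855, 0.0548]
tool_rot: [0.0, 0.001, 1.0, 0.0]
contact_force: [-1.9, 1.1, 5.7]
gripper_width: 0.177
grasp_force: 79.6
```

Home: the flange met the blank at TCP 0.0548, as predicted. I'll release and rise straight up.

```bash
python3 -m crank '[{"delta_rot":[0,0,0],"xyz":[0,0,-0.0005],"fingers":0.3},{"delta_rot":[0,0,0],"xyz":[0,0,-0.0005],"fingers":0.1},{"delta_rot":[0,0,0],"xyz":[0,0,-0.0005],"fingers":0},{"delta_rot":[0,0,0],"xyz":[0,0,-0.0005],"fingers":0},{"delta_rot":[0,0,0],"xyz":[0,0,-0.02],"fingers":0},{"delta_rot":[0,0,0],"xyz":[0,0,-0.05],"fingers":0},{"delta_rot":[0,0,0],"xyz":[0,0,-0.10],"fingers":0},{"delta_rot":[0,0,0],"xyz":[0.02,0,-0.14],"fingers":0},{"delta_rot":[0,0,0],"xyz":[0.04,0,-0.14],"fingers":0},{"delta_rot":[0,0,0],"xyz":[0.04,0,-0.14],"fingers":0}]'
python3 - <<'E'
from h import *
c=viewer.read_camera("wrist"); save(c,"wrist4.png")
im=c["img"][:,:,::-1].copy()
for z,r,col in [(.049,.011,(0,0,255)),(.075,.009,(0,255,0))]:
    p=np.array([proj(c,[.5421+r*np.cos(t),-.1855+r*np.sin(t),z]) for t in np.linspace(0,6.283,60)])+.5
    print(p.min(0),p.max(0))
    im2=cv2.resize(im,None,fx=4,fy=4,interpolation=cv2.INTER_CUBIC) if z<.05 else im2
    cv2.polylines(im2,[(p*4).astype(int)],True,col,1)
o=(p.mean(0)*4).astype(int); cv2.imwrite("pics/o4.png",im2[o[1]-300:o[1]+300,o[0]-400:o[0]+400])
E
```

```text
t: 15.05
eef_pos: [0.5003, -0.186, 0.1954]
tool_rot: [0.001, 0.001, 1.0, 0.0]
contact_force: [-0.8, -0.4, 0.5]
gripper_width: 0.497
grasp_force: 0.0
[311.0576521  214.86058601] [336.44441492 238.35024114]
[312.66391446 228.91240552] [335.21737035 249.53578031]
```

View pics/o4.png

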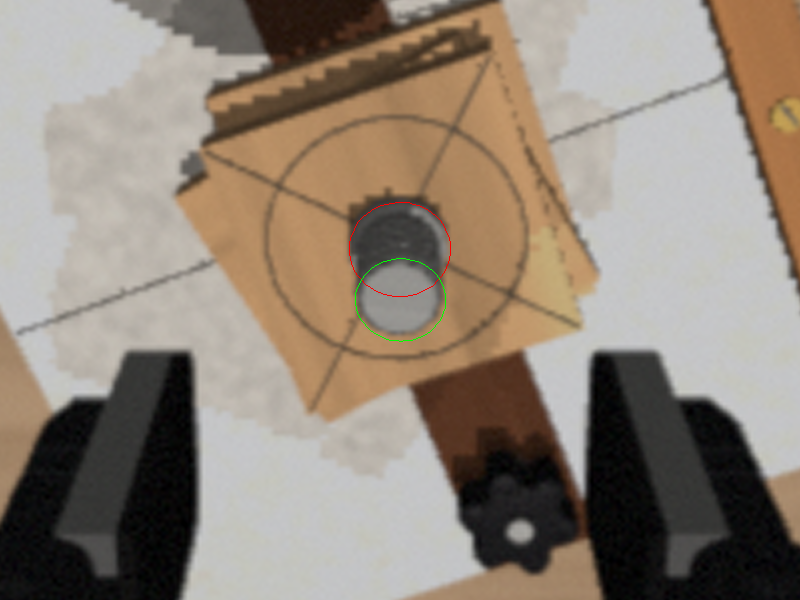

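The view shows the pin upright at the middle of the top blank, its flange at crop (400,245) and knob top at (400,298). That matches the home-height model, and the gripper is clear.

```bash
python3 -c "
from station import job
print(job.hand_in())"
```

```text
the job is handed in; nothing more can be done
None
```

The pin is through all three blanks and in the jig's pivot hole, with its flange down on the top blank and the gripper clear; the job was handed in at about 15 s, and contact-force readings reached at most about 7 N while feeling for the holes.

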